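# Switch on the lamp test supply under its guard

### The job

Switch on the test supply box that has the guarded switch: with a fingertip, lift the black guard by its front lip and swing it back until it stands fully open by itself, flip the toggle beneath it all the way over towards the hinge, then push the guard forward again so that it drops fully shut over the toggle. Use only gentle pushes: do not shove or lift the box, and leave the other box and all the loose things as they are.

Things in the scene. Friction and masses are not known exactly. Their poses are not given: they have to be found in the camera images.
- test_box: test supply box with the guarded switch: grey metal box 160 (x) x 180 (y) x 60 (z) mm, 4 to 6 kg, loose on rubber feet. Origin: centre of its underside; x runs from its front (robot side) to its back, y to its left, z up. On top of its front half stands the black guard, 64 wide, over a toggle; near the back corners a pilot lamp and a fuse holder (12 high, at x +50, y +-62). The other box has no guard
- guard_hinge (a point): centre of the guard's hinge line, fixed on the test box at x 0, y 0, z 68 mm in the box's frame; the line runs along the box's y. The shut guard is an upside-down open box reaching 80 mm from here to the front, its top 42 mm above this line (50 above the box top). Hinge lugs (10 wide in y, 16 in x and z) stand at y -41 and +41
- guard_lip (a point): middle of the guard's finger lip, moves with it: a level plate 56 wide (y), 4 thick, sticking out 25 mm ahead of the guard's front wall and the box's front face (both 80 mm ahead of the hinge line), free air below it down to the table. Shut, this point is 92 mm ahead of and 20 mm above the hinge line, 88 mm above the table; the lip's underside is 2 mm lower
- guard (a joint): angle of the guard: 0 shut, grows as the lip goes up and back, 1.6 is the stop, open and upright. 42 to 84 g, easy hinge. Past about 1.0 it tips and stays open by its weight; below 0.9 it drops shut by itself. Open, its outer top face is upright, faces the back 42 mm behind the hinge line and reaches 80 mm above it; the lip then points up to 105 mm above it; all ahead of the hinge is clear
- toggle (a joint): angle of the toggle under the guard: 0 leans 0.45 rad to the box's front (off), 0.9 leans 0.45 rad to the back, towards the hinge (on), with stops at both ends; it starts near 0. Stays where it is left (about 2 N at the tip moves it). Pivot at x -48, y 0, z 62 mm in the box's frame; a plain steel bat 38 mm long, 11 mm thick at its end
- toggle_tip (a point): centre of the round end of the toggle under the guard, 32 mm from its pivot, moves with the toggle
- spare_box: the other supply box, same housing and size, with no guard: a bare toggle and a black knob on top; to be left alone. Origin at the centre of its underside
- spare_toggle (a joint): angle of the bare toggle on the other box: 0 (front) to 0.9 (back); to be left alone
- glue_bottle: loose white glue bottle, diameter 32, 85 tall, standing between the two boxes; origin at the centre of its underside; to be left alone
- screwdriver: loose screwdriver, 170 long, black handle, lying in front of the boxes; origin below its middle; to be left alone
- lens_ring: loose aluminium ring, outer diameter 60, 12 high, lying in front; origin at the centre of its underside; to be left alone
- glue_cup: loose yellow open cup, mouth diameter 60, 45 tall, behind the boxes; origin at the centre of its underside; to be left alone
- heat_sink: loose finned aluminium block 70 x 50 x 28, to the left; origin at the centre of its underside; to be left alone
- yoke_knob: loose black stepped knob, diameter 36, 28 tall, to the right; origin at the centre of its underside; to be left alone

How it is judged:
By the outcome, as a careful person would: the job done as asked, in the order asked, and still so for the second after the job is handed in, with the robot touching nothing.
It also fails if it takes over 61 s, if anything falls off the work surface, if the arm or the gripper's body presses on something with over 40 N, if the wrist force passes 120 N, or if a joint passes its speed limit or range.

### The arm

A 7-joint arm with a two-finger parallel gripper is mounted at the origin on the work surface. World frame = base frame: x ahead of the robot, y to its left, z up, the work surface at z = 0. Lengths are in m, angles in rad, forces in N, time in s.
With the tool pointing down it reaches from about 0.4 to 0.875 m from the base axis. Payload 19.3 kg.
Tool frame: the origin (TCP) lies at the very end of the fingers, on their centre line; the grasp point (between the pads) lies bot.pinch_z behind it (bot.pinch_z is the distance from the TCP to the grasp point, in m); z points along the fingers, y is the line along which they close (so a half turn about z gives the same grasp; the last joint's range is limited). The gripper opens to 85 mm and grips with 20 to 120 N. Pads are 22 mm wide; open, the fingers measure 114 mm over their backs; the gripper's body (76 mm by 85 mm) begins 54 mm behind the grasp point. The pads swing forward as they close: fully open they stand 13 mm farther back than shut.
Start: joints at [1.135, 0.521, -0.036, 1.599, 0.021, 1.021, -0.113], TCP at [0.224, -0.584, 0.231] pointing down, gripper open.
Joint ranges: [-2.91, 2.91], [-0.3, 2.13], [-1.5, 1.42], [0.17, 2.43], [-1.26, 4.41], [0.16, 1.93], [-2.52, 2.52]. Speed limits (rad/s): [1.89, 1.89, 2.39, 2.39, 3.01, 3.01, 3.01].

### API

Orientations are given as [roll, pitch, yaw] about the fixed x, y, z axes, in that order (R = Rz(yaw) Ry(pitch) Rx(roll)).
In Python, from workcell import bot, grab_frame, ticket gives the robot as it stands.
- The arm moves only by the tool arm_command, never from a script. Its argument "commands" is a list of rows, each a list of 3 entries, a list of its own where there are three numbers: the shift along the world's x, y, z in mm, then the turn about the world's z in rad, then the gripper command: -1 is fully open, 1 is shut, values between are in proportion. In form: [[[tx, ty, tz], roll, fingers], ...]. A call has 1 to 20 rows; each row shifts and turns the commanded pose from where the row before left it; what a row does not reach is not made up. A row lasts 1/10 s, in which the tool goes at most 50 mm and 8.59 degrees, less where a joint would pass 70% of its speed; a pose out of reach is approached as far as the arm can. A call with a gripper value outside its range is refused whole. The fingers move at their own pace and stop on an object; "newtons" is the grip in N (left out, the last holds). Time passes only in rows, so rows that do not move let the fingers close. It gives the time, the measured TCP pose, the force, the opening and the grip force at its end, in the units of the state.
- bot.observe(): the state, without advancing time (a new reading comes with each control period).
- grab_frame(name): name is "side" or "top" or "wrist"; returns a dict with "image" (480x640x3 uint8, red, green, blue), "vertical_fov" (degrees; the focal length in pixels is half the picture's height over the tangent of half this angle, whatever the lens; pixels are square), "cx", "cy" (the principal point, pixels), "R" (3x3) and "t" (3): a world point X has camera coordinates R X + t. Camera axes: x right, y down, z forward; pixel columns grow to the right and rows downward; lengths in m; the calibration is good to about 2 mm. A picture is of the moment at which its call begins. There is no depth.
- ticket.job_done(): hands the job in; it is judged then, once.
The state is a dict: "clock": time; "qpos": joint angles; "qd": joint speeds; "joint_efforts": joint torques, N m; "position": TCP position; "tool_rot": TCP orientation; "force": force on the tool from outside, world axes, zero at the start; "moment": the same for the moment, N m; "grip_width": finger opening in m; "finger_force": force on a finger pad.
Only numpy, scipy, OpenCV 4.12 (cv2) and the standard library are available. Lean on these libraries where they do the work, as an engineer would, in place of code of your own. Each camera call takes 0.05 s, during which the arm holds its last target. There are 200 camera calls.

## Working session

There is one attempt and no reset: what is moved stays moved. The work goes in short steps, Python scripts to look and compute and a tool call to move; the robot and the scene stay as the last step left them, time stands still between calls to the robot, and variables do not carry over. Pictures are saved under pics/ and viewed, at most 10 in all, crops included, and the job is handed in when it is done.

Besides the shell and the picture viewer there is one more tool, called in YAML: its name, and indented under it one key for each argument. arm_command: Moves the arm, as the interface text tells. Its arguments: {"type":"object","properties":{"commands":{"type":"array"},"newtons":{"type":"number"}},"required":["commands"]}

```bash
mkdir -p pics
python3 - <<'E'
from workcell import bot, grab_frame
import cv2,pickle
for n in("top","side"):
    f=grab_frame(n); pickle.dump(f,open(f"pics/{n}0.pkl","wb"))
    cv2.imwrite(f"pics/{n}0.png",f["image"][:,:,::-1])
    print(n,f["vertical_fov"],f["cx"],f["cy"],f["R"],f["t"])
print(bot.observe(),bot.pinch_z)
E
```

```text
top 44.028193396990886 322.70927093240056 237.2449593904012 [[ 0.00195187 -0.99998975  0.00408436]
 [-0.99009575 -0.00250589 -0.1403714 ]
 [ 0.14038019 -0.00376992 -0.9900905 ]] [0.00923807 0.57065285 1.61496761]
side 48.665746687293705 320.329198802289 249.28240381703552 [[ 0.96723497 -0.25379818 -0.00655658]
 [-0.1990425  -0.7420215  -0.64014544]
 [ 0.15760262  0.62047609 -0.76822577]] [-0.56099517  0.15021092  1.20527395]
{'clock': 0.1, 'qpos': array([ 1.13479627,  0.52195953, -0.03633382,  1.59994086,  0.02121337,
        1.02106869, -0.11275113]), 'qd': array([ 0.00078113, -0.0012794 ,  0.00076228, -0.00226932, -0.00088773,
       -0.00133432, -0.00094448]), 'joint_efforts': array([ 3.32584139e-03, -9.28500438e+01,  1.98409729e+00, -3.70530438e+01,
        1.81617821e-02,  5.38474676e-03, -9.01356771e-05]), 'position': array([ 0.22342666, -0.58339064,  0.23078365]), 'tool_rot': array([-3.14060453e+00,  7.59248065e-05,  3.65850332e-01]), 'force': array([0.37916473, 0.49242916, 1.29790559]), 'moment': array([ 0.02689404, -0.03209034,  0.02788772]), 'finger_force': 0.0, 'grip_width': 0.08516319339273797} 0.0187
```

View pics/top0.png

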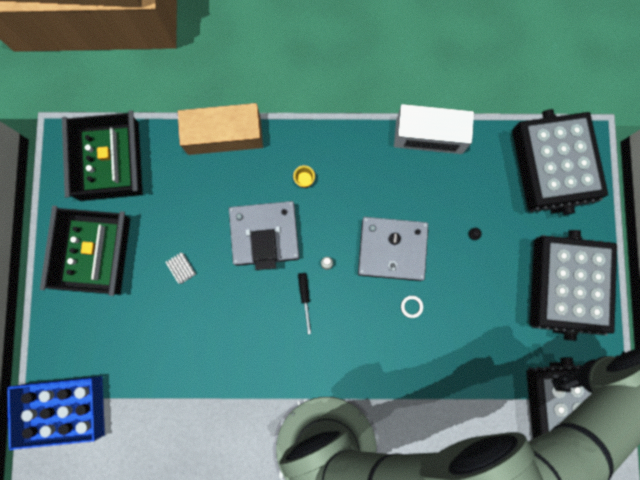

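View pics/side0.png

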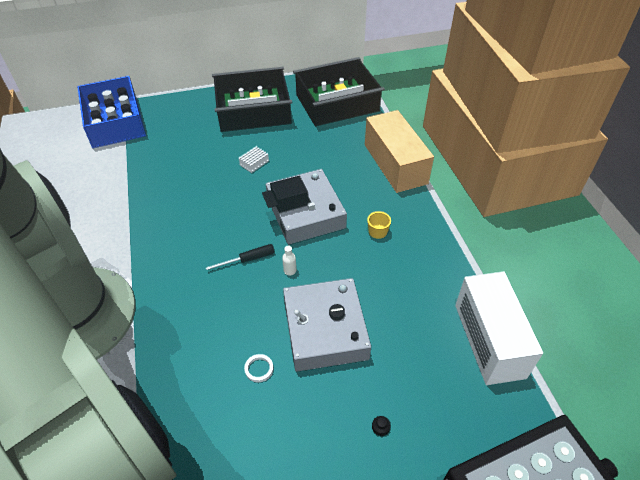

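The test box (with the black guard) is on the left, at about top (264,233) and side (306,205). The guard's lip is at about top (265,265), the bottle at (327,263) and the screwdriver at (305,290).

```bash
cat > h.py <<'E'
import numpy as np,cv2
def cast(f,u,v,z):
    h=f["image"].shape[0]; F=h/2/np.tan(np.radians(f["vertical_fov"])/2)
    d=f["R"].T@np.array([(u-f["cx"])/F,(v-f["cy"])/F,1]); c=-f["R"].T@f["t"]
    return c+d*(z-c[2])/d[2]
def proj(f,X):
    h=f["image"].shape[0]; F=h/2/np.tan(np.radians(f["vertical_fov"])/2)
    p=f["R"]@np.array(X)+f["t"]; return np.array([f["cx"]+F*p[0]/p[2],f["cy"]+F*p[1]/p[2]])
E
python3 - <<'E'
from h import *; import pickle
f=pickle.load(open("pics/top0.pkl","rb")); im=f["image"]
hsv=cv2.cvtColor(im,cv2.COLOR_RGB2HSV)
roi=np.zeros(im.shape[:2],np.uint8); roi[190:290,215:312]=1
m=((hsv[...,1]<60)&(hsv[...,2]>95)&(roi>0)).astype(np.uint8)
k=np.ones((3,3),np.uint8)
m=cv2.morphologyEx(m,cv2.MORPH_OPEN,k)
c=max(cv2.findContours(m,0,2)[0],key=cv2.contourArea)
h=cv2.convexHull(c); pts=np.array([cast(f,*p[0],.06)[:2] for p in h],np.float32)
print(cv2.minAreaRect(h)); print("box top rect",cv2.minAreaRect(pts))
b=((im.max(2)<60)&(roi>0)).astype(np.uint8)
c=max(cv2.findContours(b,0,2)[0],key=cv2.contourArea); print(cv2.boundingRect(c))
for z in(.118,.088): print(z,cv2.minAreaRect(np.array([cast(f,*p[0],z)[:2] for p in c],np.float32)))
s=pickle.load(open("pics/side0.pkl","rb"))
a=cv2.resize(im[190:285,215:345],None,fx=4,fy=4,interpolation=2); d=cv2.resize(s["image"][160:255,230:360],None,fx=4,fy=4,interpolation=2)
cv2.imwrite("pics/c1.png",np.vstack([a,d])[:, :, ::-1][:600*2:1]) if 0 else cv2.imwrite("pics/c1.png",cv2.resize(np.hstack([a,d]),(800,292))[:,:,::-1])
E
```

```text
((263.2750549316406, 232.61557006835938), (57.0673713684082, 65.80216979980469), 84.61068725585938)
box top rect ((0.5810186266899109, 0.17404890060424805), (0.1591942310333252, 0.1801709234714508), 5.722373008728027)
(252, 230, 26, 39)
0.118 ((0.526740312576294, 0.16550378501415253), (0.10050689429044724, 0.061485596001148224), 6.407724857330322)
0.088 ((0.5303622484207153, 0.16836242377758026), (0.10243845731019974, 0.06266722828149796), 6.407716274261475)
```

View pics/c1.png

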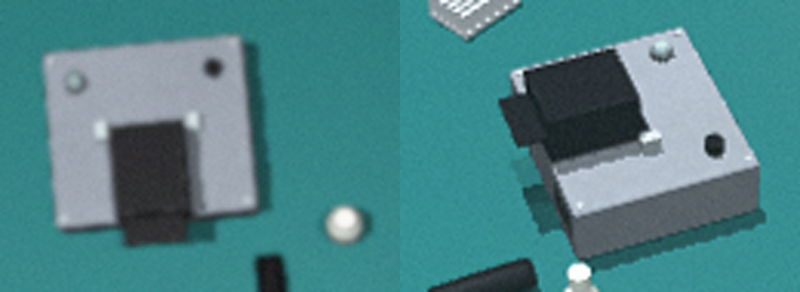

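arm_command:
  commands:
    - [[37,25,0],-0.13,1]
    - [[37,25,0],-0.13,1]
    - [[37,25,0],0,1]
    - [[37,25,0],0,1]
    - [[37,25,0],0,1]
    - [[37,25,0],0,1]
    - [[0,40,0],0,1]
    - [[0,40,0],0,1]
    - [[0,40,0],0,1]
    - [[0,40,0],0,1]
    - [[0,40,0],0,1]
    - [[0,40,0],0,1]
    - [[0,40,0],0,1]
    - [[0,40,0],0,1]
    - [[0,40,0],0,1]
    - [[0,40,0],0,1]
    - [[0,40,0],0,1]
    - [[0,40,0],0,1]
    - [[0,40,0],0,1]
    - [[0,40,0],0,1]
  newtons: 20

```text
clock: 2.1
position: [0.4452, 0.1279, 0.2313]
tool_rot: [3.142, 0.0, 0.106]
force: [1.0, 0.4, 1.5]
grip_width: -0.0001
finger_force: 0.0
```

Run:
```python
from workcell import bot, grab_frame
import cv2,pickle
print(bot.observe()); f=grab_frame("wrist"); pickle.dump(f,open("pics/w1.pkl","wb")); cv2.imwrite("pics/w1.png",f["image"][:,:,::-1])
```

```text
{'clock': 2.1, 'qpos': array([-0.19199854,  0.27417718, -0.26037198,  1.99952769,  0.09069693,
        0.87879074, -1.96614432]), 'qd': array([-0.68171218,  0.16858943, -0.18906149, -0.23166354,  0.11069925,
        0.07957386, -0.91752759]), 'joint_efforts': array([  7.95241356, -67.30597973,  -0.96871812, -30.19851565,
        -0.50385157,  -0.11975306,   2.97198147]), 'position': array([0.44515165, 0.1279123 , 0.23128698]), 'tool_rot': array([3.14153588e+00, 5.62549927e-05, 1.05679379e-01]), 'force': array([1.01145428, 0.43666981, 1.50938173]), 'moment': array([-0.02993115, -0.05731173, -0.02258818]), 'finger_force': 0.0, 'grip_width': -0.00010392093787933926}
```

View pics/w1.png

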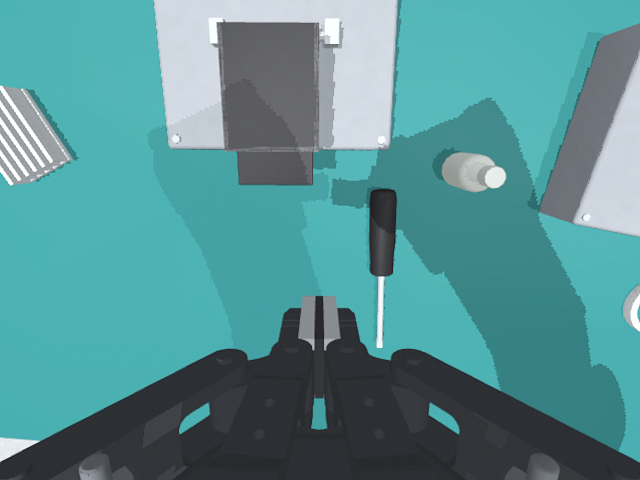

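The wrist view shows the guard from the front. The lip's front corners are at about (240,185) and (313,184), with the closed fingertips at (320,300).

Run:
```python
from h import *; import pickle
f=pickle.load(open("pics/w1.pkl","rb"))
for n,u,v,z in[("lipL",238.5,185,.09),("lipR",313.5,184.5,.09),("boxFL",168,149.5,.06),("boxFR",390,147.5,.06),("lugL",209,20,.076),("lugR",341,20,.076)]: print(n,cast(f,u,v,z).round(4))
from workcell import bot; print(bot.observe()["position"])
```

```text
lipL [0.4762 0.1906 0.09  ]
lipR [0.4826 0.1348 0.09  ]
boxFL [0.4944 0.2544 0.06  ]
boxFR [0.515  0.0767 0.06  ]
lugL [0.5868 0.2193 0.076 ]
lugR [0.5966 0.1275 0.076 ]
[0.44488366 0.13436299 0.2314165 ]
```

arm_command:
  commands:
    - [[0,20,0],0,1]
    - [[0,0,-30],0,1]
    - [[0,0,-30],0,1]
    - [[0,0,-30],0,1]
    - [[0,0,-30],0,1]
    - [[0,0,-25],0,1]
    - [[0,0,-12],0,1]
    - [[0,0,0],0,1]
    - [[5,0.5,0],0,1]
    - [[5,0.5,0],0,1]
    - [[2,0,0],0,1]
    - [[0,0,0],0,1]
    - [[0,0,0],0,1]

```text
clock: 3.45
position: [0.4576, 0.1473, 0.0746]
tool_rot: [-3.141, -0.0, 0.106]
force: [0.5, 0.4, 0.1]
grip_width: 0.0003
finger_force: 0.0
```

arm_command:
  commands:
    - [[0,13,0],0,1]
    - [[3,0,0],0,1]
    - [[3,0,0],0,1]
    - [[1,0,0],0,1]
    - [[0,0,0],0,1]
    - [[0,0,0],0,1]

```text
clock: 4.05
position: [0.4645, 0.1601, 0.0742]
tool_rot: [3.142, 0.0, 0.105]
force: [-0.1, 0.4, -0.2]
grip_width: -0.0001
finger_force: 0.0
```

arm_command:
  commands:
    - [[1,0,0],0,1]
    - [[1,0,0],0,1]
    - [[0,0,0],0,1]

```text
clock: 4.35
position: [0.4667, 0.1603, 0.0743]
tool_rot: [-3.142, -0.0, 0.106]
force: [1.1, -0.8, -0.6]
grip_width: 0.0004
finger_force: 0.0
```

arm_command:
  commands:
    - [[1,0,0],0,1]
    - [[1,0,0],0,1]
    - [[0,0,0],0,1]

```text
clock: 4.65
position: [0.4687, 0.1604, 0.0743]
tool_rot: [-3.142, -0.0, 0.106]
force: [-0.1, -0.7, -0.3]
grip_width: 0.0002
finger_force: 0.0
```

arm_command:
  commands:
    - [[1,0,0],0,1]
    - [[1,0,0],0,1]
    - [[0,0,0],0,1]

```text
clock: 4.95
position: [0.469, 0.1602, 0.074]
tool_rot: [3.141, 0.003, 0.106]
force: [-10.0, 0.4, 6.4]
grip_width: 0.0
finger_force: 5.1
```

arm_command:
  commands:
    - [[1,0,0],0,1]
    - [[1,0,0],0,1]
    - [[0,0,0],0,1]

```text
clock: 5.25
position: [0.4692, 0.1602, 0.0738]
tool_rot: [3.14, 0.006, 0.107]
force: [-22.1, 1.6, 13.8]
grip_width: 0.0001
finger_force: 10.7
```

Run:
```python
from workcell import bot, grab_frame
import cv2,pickle
f=grab_frame("wrist"); cv2.imwrite("pics/w2.png",f["image"][:,:,::-1]);print(bot.observe()["force"],bot.observe()["position"])
```

```text
[-21.24912672   1.81023188  12.72942255] [0.46925097 0.16015755 0.07380416]
```

View pics/w2.png

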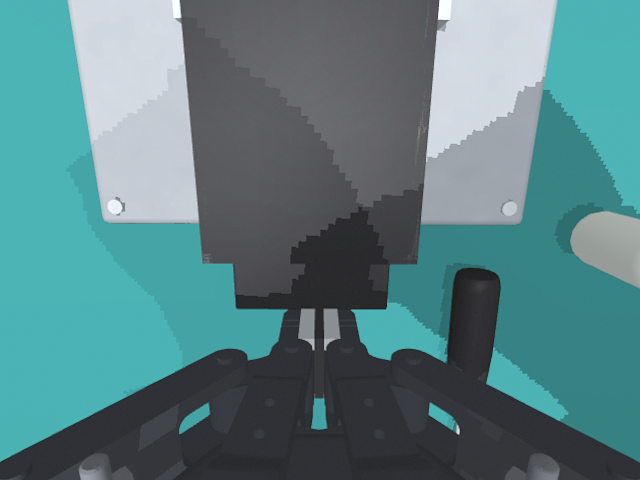

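The fingertip is centred on the lip's front edge at (320,308). The contact is stiff, so I'm backing off before lifting.

arm_command:
  commands:
    - [[-2.5,-0.3,0],0,1]
    - [[0,0,2],0,1]
    - [[0.5,0,2],0,1]
    - [[0,0,0],0,1]

```text
clock: 5.7
position: [0.4698, 0.16, 0.0784]
tool_rot: [3.141, 0.001, 0.106]
force: [-7.3, 0.5, 1.7]
grip_width: 0.0001
finger_force: 3.7
```

arm_command:
  commands:
    - [[0.5,0,2],0,1]
    - [[0.5,0,2],0,1]
    - [[0,0,0],0,1]

```text
clock: 6.0
position: [0.4708, 0.1601, 0.0824]
tool_rot: [3.141, 0.001, 0.106]
force: [-8.2, 0.8, 1.8]
grip_width: 0.0006
finger_force: 3.7
```

arm_command:
  commands:
    - [[1.0,0.1,4],0,1]
    - [[1.2,0.1,4],0,1]
    - [[1.5,0.2,4],0,1]
    - [[0,0,0],0,1]

```text
clock: 6.4
position: [0.4749, 0.1605, 0.0947]
tool_rot: [3.142, 0.001, 0.106]
force: [-7.1, 0.5, 2.5]
grip_width: -0.0004
finger_force: 3.4
```

arm_command:
  commands:
    - [[1.7,0.2,4],0,1]
    - [[2.0,0.2,4],0,1]
    - [[0,0,0],0,1]

```text
clock: 6.7
position: [0.4784, 0.1609, 0.1027]
tool_rot: [3.141, 0.001, 0.106]
force: [-8.8, 0.2, 3.9]
grip_width: 0.0002
finger_force: 4.1
```

arm_command:
  commands:
    - [[1.2,0.2,4],0,1]
    - [[2.4,0.3,4],0,1]
    - [[2.7,0.3,4],0,1]
    - [[3.0,0.3,4],0,1]
    - [[0,0,0],0,1]

```text
clock: 7.2
position: [0.4884, 0.1619, 0.119]
tool_rot: [3.142, 0.0, 0.105]
force: [-8.7, -0.0, 6.0]
grip_width: 0.0001
finger_force: 3.9
```

arm_command:
  commands:
    - [[3.3,0.3,4],0,1]
    - [[3.6,0.4,4],0,1]
    - [[3.5,0.4,3.5],0,1]
    - [[0,0,0],0,1]

```text
clock: 7.6
position: [0.4997, 0.1631, 0.1305]
tool_rot: [-3.141, -0.002, 0.105]
force: [-0.9, 0.4, 1.2]
grip_width: -0.0
finger_force: 0.5
```

arm_command:
  commands:
    - [[4.8,0.5,4.4],0,1]
    - [[5,0.5,4],0,1]
    - [[5.3,0.6,3.7],0,1]
    - [[5.4,0.6,3.4],0,1]
    - [[5.6,0.6,3],0,1]
    - [[5.7,0.6,2.7],0,1]
    - [[5.8,0.6,2.3],0,1]
    - [[5.8,0.6,2],0,1]
    - [[5.8,0.6,1.5],0,1]
    - [[5.6,0.6,1],0,1]
    - [[0,0,0],0,1]

```text
clock: 8.7
position: [0.5541, 0.1689, 0.1578]
tool_rot: [-3.141, -0.0, 0.106]
force: [0.2, -0.3, 0.1]
grip_width: -0.0
finger_force: 0.0
```

arm_command:
  commands:
    - [[5,0.5,0],0,1]
    - [[5,0.5,0],0,1]
    - [[5,0.5,0],0,1]
    - [[5,0.5,0],0,1]
    - [[0,0,0],0,1]

```text
clock: 9.2
position: [0.574, 0.1709, 0.1577]
tool_rot: [-3.141, -0.0, 0.105]
force: [-0.6, 0.1, -0.8]
grip_width: -0.0006
finger_force: 0.0
```

Run:
```python
from workcell import bot, grab_frame
import cv2,pickle
print(bot.observe()["force"],bot.observe()["position"])
w=grab_frame("wrist")["image"];f=grab_frame("side");pickle.dump(f,open("pics/s2.pkl","wb"))
s=cv2.resize(f["image"][130:255,230:380],(533,444),interpolation=2)
o=np.hstack([cv2.resize(w,(267,200)),]) if 0 else s
cv2.imwrite("pics/s2.png",o[:,:,::-1]); cv2.imwrite("pics/w3.png",w[:,:,::-1])
```

```text
[-0.57971897  0.13562471 -0.76490505] [0.57402903 0.1708903  0.15767575]
```

View pics/s2.png

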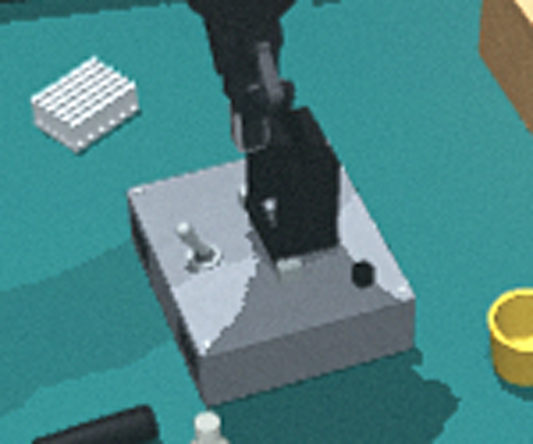

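The guard stands fully open and upright on its stop. The toggle, at about (195,240) in the crop, leans to the front. I'll back off to the front of the toggle.

arm_command:
  commands:
    - [[-20,-2,0],0,1]
    - [[-25,-2.7,0],0,1]
    - [[-25,-2.7,0],0,1]
    - [[-25,-2.7,0],0,1]
    - [[0,0,0],0,1]
    - [[0,0,0],0,1]

```text
clock: 9.9
position: [0.4785, 0.1609, 0.1582]
tool_rot: [-3.142, -0.001, 0.106]
force: [0.4, -0.1, -0.2]
grip_width: -0.0002
finger_force: 0.0
```

Run:
```python
from workcell import bot, grab_frame
import cv2,pickle
print(bot.observe()["force"],bot.observe()["position"])
f=grab_frame("wrist");pickle.dump(f,open("pics/w4.pkl","wb"));cv2.imwrite("pics/w4.png",f["image"][:,:,::-1])
```

```text
[ 0.36341741 -0.07884352 -0.24296815] [0.47853037 0.16087907 0.15817721]
```

View pics/w4.png

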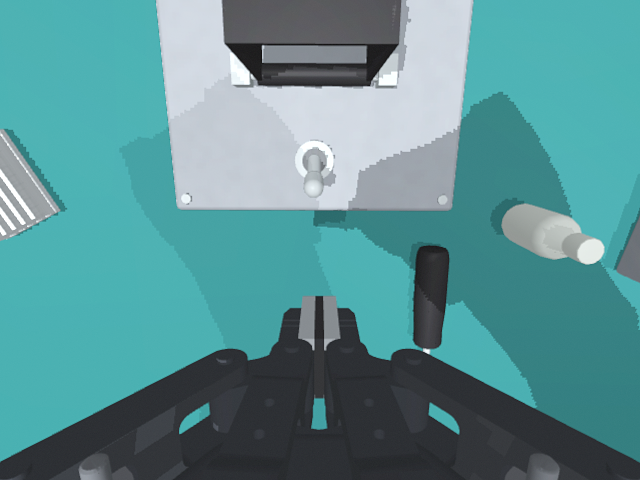

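The toggle tip is at about (313,188) and its collar at (314,158). The box's front corners are at about (178,209) and (452,209), and the guard is open at the top of the frame.

Run:
```python
from h import *; import pickle
f=pickle.load(open("pics/w4.pkl","rb"))
for n,u,v,z in[("tip",313,188,.091),("pivot",314,159,.062),("boxFL",177,209.5,.06),("boxFR",453.5,209,.06),("lugL",231,85,.062),("lugR",398,85,.062)]: print(n,cast(f,u,v,z).round(4))
```

```text
tip [0.5227 0.1677 0.091 ]
pivot [0.5369 0.169  0.062 ]
boxFL [0.4957 0.2537 0.06  ]
boxFR [0.5151 0.0763 0.06  ]
lugL [0.5737 0.2217 0.062 ]
lugR [0.5841 0.1245 0.062 ]
```

arm_command:
  commands:
    - [[0,2,-20],0,1]
    - [[0,0,-25],0,1]
    - [[0,0,-20],0,1]
    - [[0,0,-6],0,1]
    - [[8,0.9,0],0,1]
    - [[8,0.9,0],0,1]
    - [[6,0.7,0],0,1]
    - [[5,0.5,0],0,1]
    - [[4,0.4,0],0,1]
    - [[4,0.4,0],0,1]
    - [[4,0.4,0],0,1]
    - [[4,0.4,0],0,1]
    - [[0,0,0],0,1]

```text
clock: 11.25
position: [0.522, 0.1674, 0.0868]
tool_rot: [-3.141, -0.001, 0.106]
force: [-0.5, -0.3, 0.3]
grip_width: 0.0001
finger_force: 0.0
```

arm_command:
  commands:
    - [[3,0.3,0],0,1]
    - [[3,0.3,0],0,1]
    - [[0,0,0],0,1]

```text
clock: 11.55
position: [0.5278, 0.168, 0.0868]
tool_rot: [-3.141, -0.0, 0.106]
force: [-1.0, 0.3, 0.3]
grip_width: -0.0002
finger_force: 0.3
```

arm_command:
  commands:
    - [[1,0.1,0],0,1]
    - [[1,0.1,0],0,1]
    - [[0,0,0],0,1]

```text
clock: 11.85
position: [0.5294, 0.1681, 0.0867]
tool_rot: [-3.142, 0.0, 0.106]
force: [-1.2, -1.1, 0.3]
grip_width: 0.0002
finger_force: 0.6
```

arm_command:
  commands:
    - [[1,0.1,0],0,1]
    - [[1,0.1,0],0,1]
    - [[1,0.1,0],0,1]
    - [[0,0,0],0,1]

```text
clock: 12.25
position: [0.5326, 0.1684, 0.0868]
tool_rot: [-3.142, -0.0, 0.106]
force: [-0.9, -0.2, -0.5]
grip_width: -0.0002
finger_force: 0.6
```

arm_command:
  commands:
    - [[1,0.1,0],0,1]
    - [[0.5,0.1,0],0,1]
    - [[0,0,0],0,1]

```text
clock: 12.55
position: [0.5335, 0.1686, 0.0866]
tool_rot: [3.141, 0.001, 0.106]
force: [-4.6, -0.6, -0.4]
grip_width: -0.0
finger_force: 2.2
```

arm_command:
  commands:
    - [[0.5,0,0],0,1]
    - [[0,0,0],0,1]
    - [[-15,-1.5,0],0,1]
    - [[-20,-2,0],0,1]
    - [[-10,-1,20],0,1]
    - [[0,0,35],0,1]
    - [[0,0,35],0,1]
    - [[0,0,30],0,1]
    - [[0,0,0],0,1]
    - [[0,0,0],0,1]

```text
clock: 13.55
position: [0.49, 0.1642, 0.2073]
tool_rot: [-3.141, -0.002, 0.106]
force: [-0.2, -0.4, -0.4]
grip_width: -0.0001
finger_force: 0.0
```

Run:
```python
from workcell import bot, grab_frame
import cv2,pickle
print(bot.observe()["force"],bot.observe()["position"])
f=grab_frame("wrist");pickle.dump(f,open("pics/w5.pkl","wb"));cv2.imwrite("pics/w5.png",f["image"][:,:,::-1])
```

```text
[-0.15612544 -0.3775732  -0.42637625] [0.48998673 0.16423346 0.20728683]
```

View pics/w5.png

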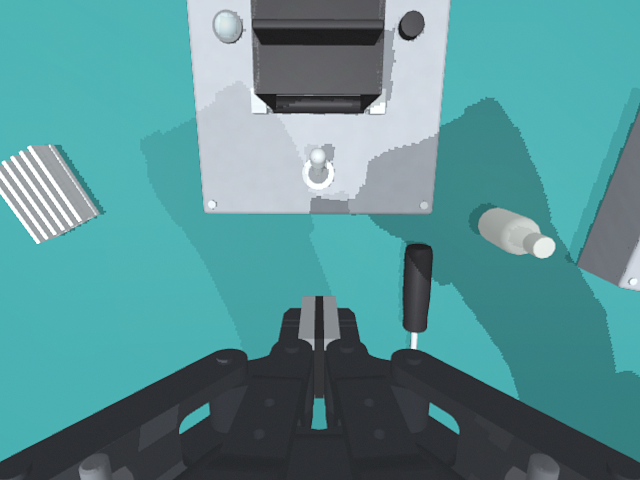

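The toggle tip, now at (318,157), lies behind its collar at (318,173), so it leans towards the hinge. I'll check its angle and cross over behind the guard.

Run:
```python
from h import *; import pickle
f=pickle.load(open("pics/w5.pkl","rb"))
for n,u,v,z in[("tip",318,157,.091),("pivot",318.5,174,.062),("boxFL",204.5,213,.06),("boxFR",432.5,213.5,.06)]: print(n,cast(f,u,v,z).round(4))
```

```text
tip [0.549 0.17  0.091]
pivot [0.5354 0.1683 0.062 ]
boxFL [0.496  0.2535 0.06  ]
boxFR [0.5145 0.0767 0.06  ]
```

arm_command:
  commands:
    - [[0,0,25],0,1]
    - [[20,2,0],0,1]
    - [[30,3.2,0],0,1]
    - [[30,3.2,0],0,1]
    - [[30,3.2,0],0,1]
    - [[30,3.2,0],0,1]
    - [[25,2.6,0],0,1]
    - [[0,0,0],0,1]
    - [[0,0,0],0,1]

```text
clock: 14.5
position: [0.654, 0.1815, 0.2299]
tool_rot: [3.141, 0.002, 0.106]
force: [-0.7, 1.6, -0.6]
grip_width: 0.0001
finger_force: 0.0
```

arm_command:
  commands:
    - [[3,0.3,-25],0,1]
    - [[0,0,-25],0,1]
    - [[0,0,-25],0,1]
    - [[0,0,-20],0,1]
    - [[0,0,-10],0,1]
    - [[0,0,0],0,1]

```text
clock: 15.1
position: [0.6564, 0.1817, 0.1256]
tool_rot: [3.141, 0.002, 0.106]
force: [-0.5, 0.2, 0.1]
grip_width: 0.0001
finger_force: 0.0
```

arm_command:
  commands:
    - [[-6,-0.6,0],0,1]
    - [[-5,-0.5,0],0,1]
    - [[-4,-0.4,0],0,1]
    - [[-4,-0.4,0],0,1]
    - [[-4,-0.4,0],0,1]
    - [[0,0,0],0,1]

```text
clock: 15.7
position: [0.6341, 0.1795, 0.1271]
tool_rot: [-3.142, -0.0, 0.106]
force: [0.5, 0.4, 0.6]
grip_width: 0.0001
finger_force: 0.1
```

arm_command:
  commands:
    - [[-4,-0.4,0],0,1]
    - [[-4,-0.4,0],0,1]
    - [[-4,-0.4,0],0,1]
    - [[-4,-0.4,0],0,1]
    - [[-4,-0.4,0],0,1]
    - [[0,0,0],0,1]

```text
clock: 16.3
position: [0.6139, 0.1775, 0.1268]
tool_rot: [3.142, 0.0, 0.106]
force: [0.5, 0.4, -0.2]
grip_width: 0.0003
finger_force: 0.0
```

arm_command:
  commands:
    - [[-4,-0.4,0],0,1]
    - [[-4,-0.4,0],0,1]
    - [[-4,-0.4,0],0,1]
    - [[-4,-0.4,0],0,1]
    - [[-4,-0.4,0],0,1]
    - [[-4,-0.4,0],0,1]
    - [[0,0,0],0,1]

```text
clock: 17.0
position: [0.59, 0.1751, 0.1269]
tool_rot: [3.142, 0.0, 0.106]
force: [-0.5, 0.3, -0.0]
grip_width: -0.0001
finger_force: 0.0
```

arm_command:
  commands:
    - [[20,2,15],0,1]
    - [[20,2,35],0,1]
    - [[0,0,40],0,1]
    - [[0,0,40],0,1]
    - [[0,0,0],0,1]
    - [[0,0,0],0,1]

```text
clock: 17.6
position: [0.6307, 0.1792, 0.2574]
tool_rot: [-3.141, -0.001, 0.106]
force: [-0.0, -1.0, -1.2]
grip_width: -0.0001
finger_force: 0.0
```

Run:
```python
from workcell import bot, grab_frame
import cv2,pickle,numpy as np
print(bot.observe()["force"],bot.observe()["position"])
f=grab_frame("side");pickle.dump(f,open("pics/s3.pkl","wb"))
a=pickle.load(open("pics/side0.pkl","rb"))["image"]
c=lambda i:cv2.resize(i[140:260,230:360],(400,369),interpolation=2)
cv2.imwrite("pics/s3.png",np.hstack([c(a),c(f["image"])])[:,:,::-1])
```

```text
[-0.03788866 -0.96363467 -1.16982567] [0.6306957  0.17917338 0.25742037]
```

View pics/s3.png

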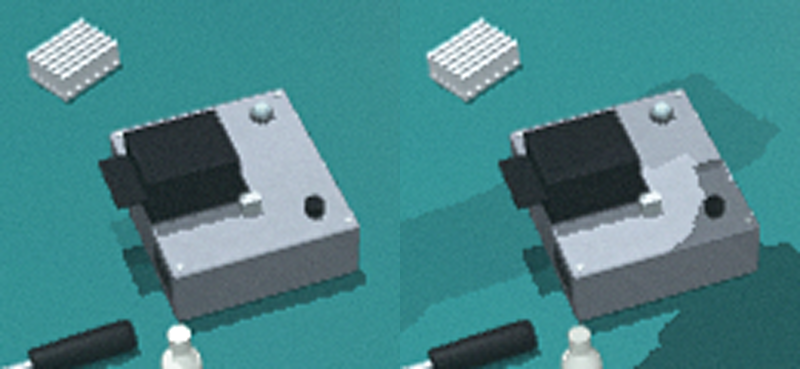

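In the side-by-side view, the guard is fully shut as at the start. The box, bottle, screwdriver and heat sink are unmoved, and the arm is clear.

```bash
python3 -c "
from workcell import ticket
print(ticket.job_done())"
```

```text
the job is handed in; nothing more can be done
None
```

I handed the job in at about 18 s: the guard was opened fully, the toggle flipped to on, and the guard dropped shut again, with the box and nearby loose things unmoved in the last picture; the first touch on the lip briefly reached about 22 N before I eased off.

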